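# Find the soft rubber foot with a sprung-pin tester

## Robot

A 6-joint arm with a two-finger parallel gripper is mounted at the origin on the work surface. World frame = base frame: x ahead of the robot, y to its left, z up, the work surface at z = 0. Lengths are in mm, angles in degrees, forces in N, time in s.
With the tool pointing down it reaches from about 350 to 850 mm from the base axis. Payload 8.1 kg.
Tool frame: the origin (TCP) lies at the very end of the fingers, on their centre line; the grasp point (between the pads) lies 19 mm behind it (r.grip_depth is the distance from the TCP to the grasp point, in mm); z points along the fingers, y is the direction in which the jaws open and shut (so a half turn about z gives the same grasp; the last joint's range is limited). The gripper opens to 85 mm and grips with 20 to 120 N. Pads are 22 mm wide; open, the fingers measure 114 mm over their backs; the gripper's body (76 mm by 85 mm) begins 54 mm behind the grasp point. The pads swing forward as they close: fully open they stand 13 mm farther back than shut.
Start: joints at [62.659, 7.471, 85.268, -0, 87.261, -4.893], TCP at [229.091, 554.547, 231.292] pointing down, gripper open.
Joint ranges: [-169.43, 169.43], [-51.17, 129.36], [1.28, 143.12], [-76.62, 256.62], [0, 156.53], [-152.29, 152.29]. Speed limits (degrees/s): [136.94, 136.94, 159.86, 180, 180, 180].

## Interface

Orientations are given as [roll, pitch, yaw] about the fixed x, y, z axes, in that order (R = Rz(yaw) Ry(pitch) Rx(roll)).
In Python, from bench import status, viewer, hand_in, r gives the robot as it stands.
- The arm moves only by the shell command python3 -m crank 'ROWS' [OPENING] [FORCE]. ROWS is a JSON object of lists of equal length, an entry for each row: "slide": the shift along the tool's x, y, z in m, a list of three; "twist": the turn about the tool's z in rad. A call has 1 to 8 rows; each row shifts and turns the commanded pose from where the row before left it, along the tool's axes as they then stand; what a row does not reach is not made up. A row lasts 1/10 s, in which the tool goes at most 50 mm and 8.59 degrees, less where a joint would pass 70% of its speed; a pose out of reach is approached as far as the arm can. A call with a gripper value outside its range is refused whole. OPENING is the closure, from 0 (fully open) to 1 (shut), set as the call begins (- or left out, the last holds). The fingers move at their own pace and stop on an object; FORCE is the grip in N (left out, the last holds). Time passes only in rows, so rows that do not move let the fingers close. It gives the time, the measured TCP pose, the force and the opening at its end, in the units of the state.
- status.sense(): the state, without advancing time (a new reading comes with each control period).
- viewer.snapshot(name): name is "scene" or "top" or "wrist"; returns a dict with "img" (400x640x3 uint8, red, green, blue), "fx", "fy", "cx", "cy" (pixels), "R" (3x3) and "t" (3): a world point X has camera coordinates R X + t; the wrist camera has in their place "hand_eye" (4x4, takes a point from camera to tool coordinates, whose origin is the TCP and whose axes are the flange's). Camera axes: x right, y down, z forward; pixel columns grow to the right and rows downward; lengths in mm; the calibration is good to about 2 mm. The wrist camera is an equidistant fisheye: a pixel r from the principal point sees the ray r / f radians off the axis. A picture is of the moment at which its call begins: read the wrist's pose just before it. There is no depth.
- hand_in(): hands the job in, once; it reports no verdict.
The state is a dict: "time": time; "joint_pos": joint angles; "qd": joint speeds; "joint_efforts": joint torques, N m; "tool_pos": TCP position; "tcp_rot": TCP orientation; "ft_force": force on the tool from outside, world axes, zero at the start; "wrist_torque": the same for the moment, N m; "finger_gap": finger opening in mm.
Only numpy, scipy, OpenCV 4.12 (cv2) and the standard library are available. Lean on these libraries where they do the work, as an engineer would, in place of code of your own. Each camera call takes 0.05 s, during which the arm holds its last target.

## Task

One of the three rubber feet on the upturned machine base plate has gone soft. Take the sprung-pin tester from its stand and press it gently on the middle of each foot, working from the robot's left to its right, holding it a moment each time with its round flange flat on the rubber, and compare how far the pin sinks in. Then leave the tester standing by itself, upright, on the middle of the softest foot; never press or drop it harder than 20 N, never tip it over, and leave the other things on the bench where they are.

Things in the scene. Friction and masses are not known exactly. Their poses are not given: they have to be found in the camera images.
- tester: Hand tester: upright aluminium housing, 34 mm along its x, 30 mm along its y, from 10 to 95 mm above its origin (cap to 99), fixed on a round flange. Origin: centre of the flange's flat underside; z up. Grip it across its y sides about 60 mm above the origin. About 0.5 kg. A steel pin, 10 mm thick, sticks out 14 mm below the flange. Starts upright in the stand, yaw within 0.5 rad.
- flange: The tester's round steel flange, 52 mm across, 10 mm thick, under the housing; origin at the centre of its underside, axes as the tester's. The 20 N limit is on this flange (the pin's force not counted). A dark pointer on the housing's +x side rises over black marks 2 mm apart as the pin goes in.
- pin (a joint): How far the pin is pushed back into the tester (m): 0 = sticking out 14 mm, 0.014 = flush with the flange; a spring, 0.5 N per mm, pushes it out. With the flange flat on a foot, pin and rubber share the 14 mm: 3 to 4 mm here (2 N) on the soft foot, where the pin sinks 10 mm into the rubber; 11 mm or more (5 to 7 N) on a sound one, where it sinks under 3 mm.
- stand: Fixed wooden block 90 x 90 x 30 mm with a 35 mm hole through its middle; the tester stands over the hole with its pin hanging in it. Origin: centre of its underside, on the bench.
- plate: Fixed dark steel base plate lying upside down, 160 mm (its x) x 320 mm (its y) x 20 mm, with three rubber feet screwed into its upper side. Origin: centre of its underside on the bench, z up. Turned by up to 0.3 rad.
- place_1 (a point): Point on the plate's top face (20 mm above the bench) under the centre of the left foot, seen from the robot (left is +y). The feet look alike: round rubber, 64 mm across, flat on top; the pin tests the middle 30 mm. Each is screwed in to its own unmeasured height, its top 29 to 53 mm above this point.
- place_2 (a point): Point on the plate's top face (20 mm above the bench) under the centre of the middle foot, seen from the robot (left is +y). Foot as at place_1, own height. Under the flange the rubber rim of any foot yields about 1 mm per 5 N and bottoms at 4 mm. Which foot is soft varies.
- place_3 (a point): Point on the plate's top face (20 mm above the bench) under the centre of the right foot, seen from the robot (left is +y). Foot as at place_1, own height. The tester's weight alone seats the flange on the soft foot, not on a sound one, where it must be pressed down.
- wrench: bystander: steel wrench lying on the bench beyond the plate; origin on its underside
- pipe_stub: bystander: grey plastic pipe stub, 56 mm across, 70 mm tall, standing; origin: centre of its underside
- offcut: bystander: wood offcut 50 x 90 x 30 mm; origin: centre of its underside
- screw_jar: bystander: closed jar, 60 mm across, 70 mm tall; origin: centre of its underside
Not all that is in view belongs to the job. Several things have the shape of the tester; the one meant has the colours described above.

How it is judged (in metres and radians):
On the way, in this order (a step that is already met when the one before it is completed fails the run):
1. the tester is pressed on the left foot: within 10 mm of its centre, upright, flange bearing on it with over 1 N, pin pushed in (horizontal distance between tester and place_1 below 0.01 m and value of joint pin above 0.0015 m and contact force between flange and anything else above 1 N and angle between tester's own z axis and vertical below 0.08 rad), for 0.2 s.
2. the tester is pressed on the middle foot: within 10 mm of its centre, upright, flange bearing on it with over 1 N, pin pushed in (horizontal distance between tester and place_2 below 0.01 m and value of joint pin above 0.0015 m and contact force between flange and anything else above 1 N and angle between tester's own z axis and vertical below 0.08 rad), for 0.2 s.
3. the tester is pressed on the right foot: within 10 mm of its centre, upright, flange bearing on it with over 1 N, pin pushed in (horizontal distance between tester and place_3 below 0.01 m and value of joint pin above 0.0015 m and contact force between flange and anything else above 1 N and angle between tester's own z axis and vertical below 0.08 rad), for 0.2 s.
At the end, for the whole second after the job is handed in: The tester stands by itself, released and at rest, upright within 0.08 rad, its centre within 10 mm of the centre of the softest foot, flange bearing on the rubber (over 1 N), so that its pin is pushed back between 1.5 and 7 mm (only the soft foot allows this) ((horizontal distance between tester and place_1 below 0.01 m or horizontal distance between tester and place_2 below 0.01 m or horizontal distance between tester and place_3 below 0.01 m) and angle between tester's own z axis and vertical below 0.08 rad and value of joint pin between 0.0015 and 0.007 m and contact force between flange and anything else above 1 N and height (world z) of tester above 0.045 m and linear speed of tester below 0.02 m/s); the robot touches nothing.
It fails at once if the tester's flange pressed or dropped with more than 20 N (contact force between flange and anything else above 20 N).
It fails at once if the tester tipped over (more than 0.6 rad) (angle between tester's own z axis and vertical above 0.6 rad).
It fails at once if a bystander moved more than 30 mm (distance of any of wrench, pipe_stub, offcut, screw_jar from where it was at the start of the episode above 0.03 m).
It also fails if it takes over 62 s, if anything falls off the work surface, if the arm or the gripper's body presses on something with over 40 N, if the wrist force passes 120 N, or if a joint passes its speed limit or range.

## Working session

There is one attempt and no reset: what is moved stays moved. The work goes in short steps, Python scripts to look and compute and a shell command to move; the robot and the scene stay as the last step left them, time stands still between calls to the robot, and variables do not carry over. Pictures are saved under pics/ and viewed, and the job is handed in when it is done.

```bash
ls; mkdir -p pics
python3 - <<'E'
from bench import status, viewer, r
import cv2
s=status.sense(); print(s)
for n in ("scene","top","wrist"):
    d=viewer.snapshot(n); cv2.imwrite(f"pics/{n}0.png",d["img"][:,:,::-1])
    print(n,{k:v for k,v in d.items() if k!="img"})
print(r.grip_depth)
E
```

```text
pics
{'time': 0.0, 'joint_pos': array([ 6.26588848e+01,  7.51534642e+00,  8.53301550e+01,  4.70298816e-04,
        8.72596977e+01, -4.89204611e+00]), 'qd': array([-0.06162645,  0.0587961 , -0.01913828, -0.01790435,  0.01669713,
       -0.08962348]), 'joint_efforts': array([-4.03446566e-04, -5.69395959e+01, -5.00553310e+01, -4.05856144e-04,
        1.49667822e-02, -1.93763401e-05]), 'tool_pos': array([228.83316225, 554.0602233 , 230.23353581]), 'tcp_rot': array([-1.79895224e+02, -9.43923679e-03,  1.57550899e+02]), 'ft_force': array([-0.05526911,  0.66882379, -0.74766706]), 'wrist_torque': array([-0.02253044,  0.01553591, -0.10203513]), 'finger_gap': 85.4910026775258}
scene {'fx': 377.08681958510476, 'fy': 377.08681958510476, 'cx': 318.8878994643007, 'cy': 201.0349787714956, 'R': array([[ 8.27255519e-01,  5.61825804e-01,  2.68472100e-04],
       [ 4.86127919e-01, -7.15555108e-01, -5.01657786e-01],
       [-2.81652182e-01,  4.15129684e-01, -8.65066121e-01]]), 't': array([-456.42845297, -278.59073438, 1260.08562673])}
top {'fx': 374.42971192278446, 'fy': 374.42971192278446, 'cx': 320.5783205298321, 'cy': 195.15438657035494, 'R': array([[-0.00790322, -0.99996477,  0.00282947],
       [-0.9984903 ,  0.00773769, -0.05438053],
       [ 0.05435672, -0.00325498, -0.99851628]]), 't': array([  -8.77763993,  594.03455069, 1083.78117712])}
wrist {'fx': 309.70691628693146, 'fy': 309.70691628693146, 'cx': 317.13597677868967, 'cy': 201.4638363514143, 'hand_eye': array([[ 1.11006432e-03, -9.62320408e-01, -2.71915794e-01,
         6.82968724e+01],
       [ 9.99999383e-01,  1.05773144e-03,  3.39028054e-04,
         3.43528224e-01],
       [-3.86397304e-05, -2.71916003e-01,  9.62320989e-01,
        -1.43030091e+02],
       [ 0.00000000e+00,  0.00000000e+00,  0.00000000e+00,
         1.00000000e+00]])}
18.700000000000003
```

View pics/scene0.png

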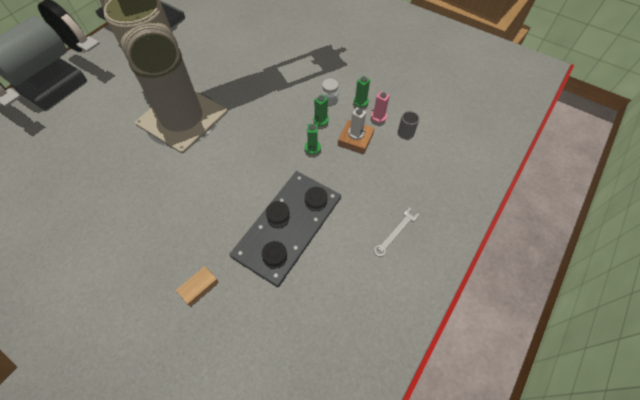

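View pics/top0.png

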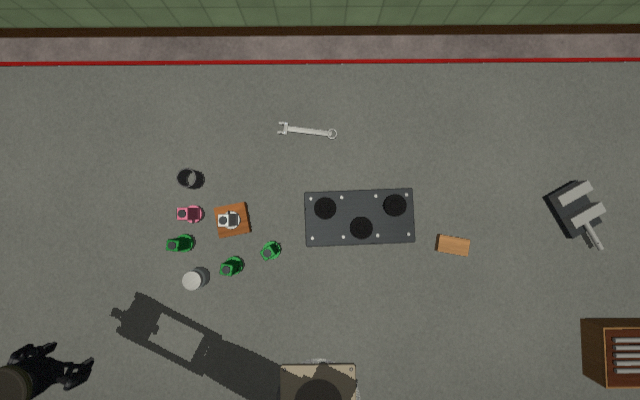

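View pics/wrist0.png

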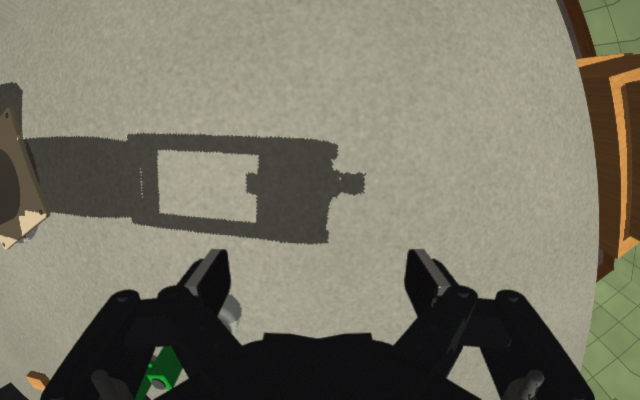

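The top view shows the grey tester in its stand at about (229,220), with a pink decoy at (190,214) and green ones at (180,243), (231,266) and (270,250). The plate spans (305..414, 188..246), with feet at about (325,208), (361,228) and (395,205). I'll zoom in on both areas.

Run:
```python
import cv2,numpy as np
t=cv2.imread("pics/top0.png"); s=cv2.imread("pics/scene0.png")
a=cv2.resize(t[160:300,160:300],(700,700)[:2],interpolation=cv2.INTER_CUBIC)[:600]
cv2.imwrite("pics/z1.png",cv2.resize(t[170:290,160:290],None,fx=5,fy=5,interpolation=cv2.INTER_CUBIC))
cv2.imwrite("pics/z2.png",cv2.resize(t[180:255,295:425],None,fx=6,fy=6,interpolation=cv2.INTER_CUBIC))
cv2.imwrite("pics/z3.png",cv2.resize(s[70:170,290:430],None,fx=5.5,fy=5.5,interpolation=cv2.INTER_CUBIC))
cv2.imwrite("pics/z4.png",cv2.resize(s[165:290,225:350],None,fx=4.8,fy=4.8,interpolation=cv2.INTER_CUBIC))
```

```text
(no output)
```

View pics/z1.png

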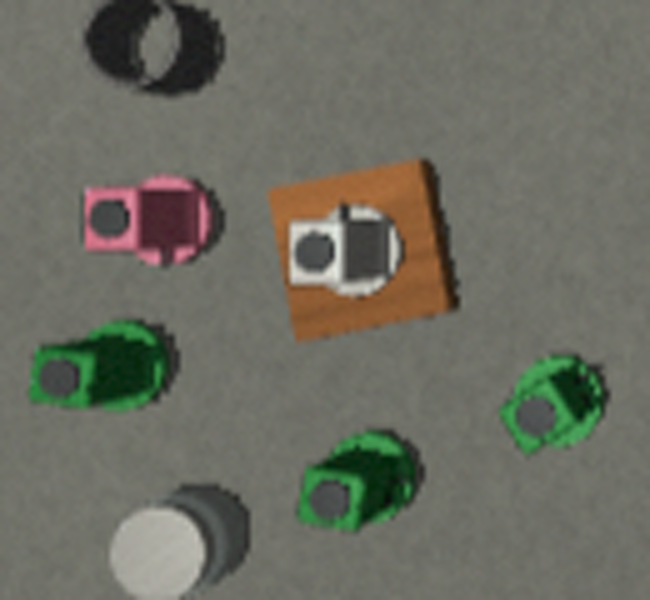

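View pics/z2.png

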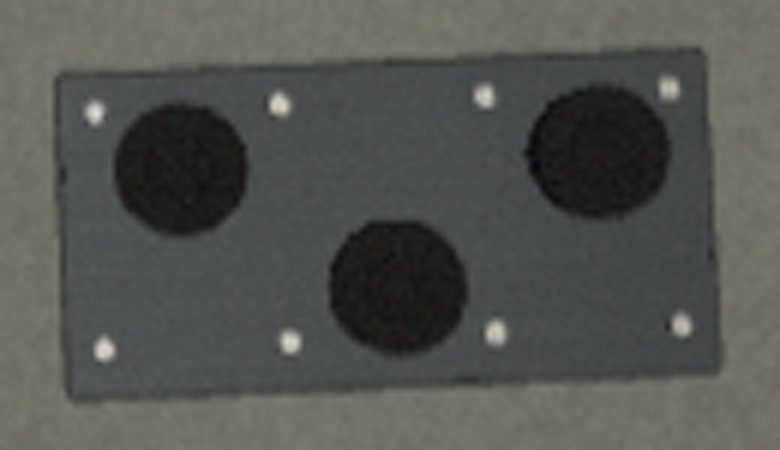

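View pics/z3.png

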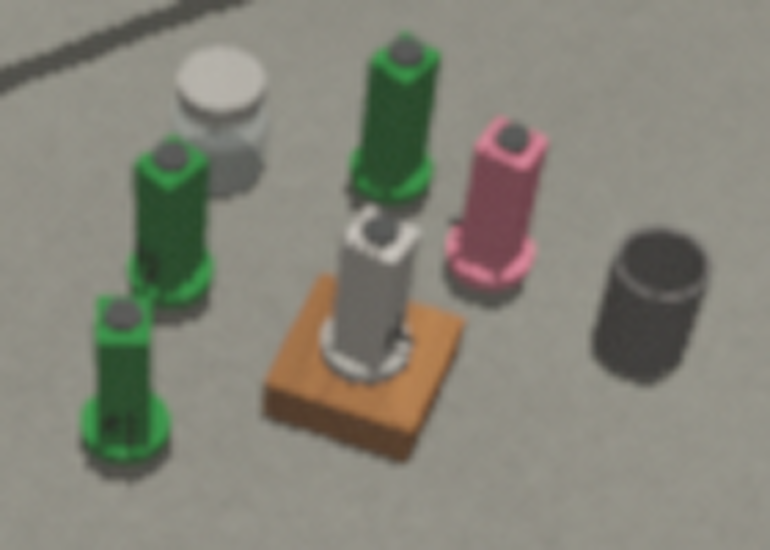

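View pics/z4.png

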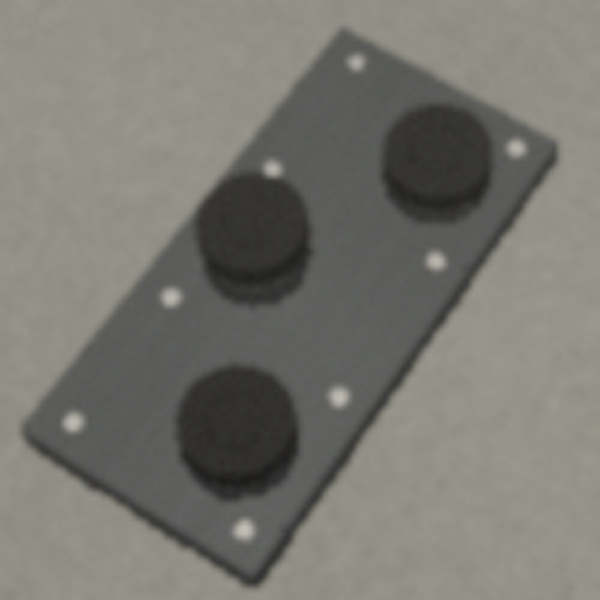

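```bash
cat > h.py <<'E'
import numpy as np
from bench import viewer,status
T=dict(f=374.42971192278446,c=(320.5783205298321,195.15438657035494),R=np.array([[-0.00790322,-0.99996477,0.00282947],[-0.9984903,0.00773769,-0.05438053],[0.05435672,-0.00325498,-0.99851628]]),t=np.array([-8.77763993,594.03455069,1083.78117712]))
S=dict(f=377.08681958510476,c=(318.8878994643007,201.0349787714956),R=np.array([[8.27255519e-01,5.61825804e-01,2.68472100e-04],[4.86127919e-01,-7.15555108e-01,-5.01657786e-01],[-2.81652182e-01,4.15129684e-01,-8.65066121e-01]]),t=np.array([-456.42845297,-278.59073438,1260.08562673]))
def ray(C,p):
    d=np.array([(p[0]-C['c'][0])/C['f'],(p[1]-C['c'][1])/C['f'],1]); return -C['R'].T@C['t'],C['R'].T@(d/np.linalg.norm(d))
def atz(C,p,z):
    o,d=ray(C,p); return o+d*(z-o[2])/d[2]
def tri(p,q):
    o1,d1=ray(T,p);o2,d2=ray(S,q)
    A=np.stack([d1,-d2],1);s=np.linalg.lstsq(A,o2-o1,rcond=None)[0]
    a=o1+d1*s[0];b=o2+d2*s[1];return (a+b)/2,np.linalg.norm(a-b)
def proj(C,X):
    c=C['R']@np.asarray(X,float)+C['t'];return C['f']*c[:2]/c[2]+C['c']
E
python3 - <<'E'
from h import *
np.set_printoptions(precision=1,suppress=True)
z2=lambda u,v:((u+.5)/6-.5+295,(v+.5)/6-.5+180)
z4=lambda u,v:((u+.5)/4.8-.5+225,(v+.5)/4.8-.5+165)
z1=lambda u,v:((u+.5)/5-.5+160,(v+.5)/5-.5+170)
z3=lambda u,v:((u+.5)/5.5-.5+290,(v+.5)/5.5-.5+70)
for a,b in (((181,170),(438,153)),((398,287),(253,225)),((598,152),(238,425))):print(*tri(z2(*a),z4(*b)))
print("plate bolts",[atz(T,z2(*p),22) for p in((95,112),(669,88),(105,349),(682,324),(280,104),(290,342))])
print("plate corners",[atz(T,z2(*p),20) for p in((57,75),(704,48),(70,400),(718,373))])
print("cap",tri(z1(316,252),z3(383,231)),"flange",atz(T,z1(358,250),40), atz(S,z3(367,343),40))
print("stand", [atz(T,z1(*p),30) for p in((270,189),(421,160),(296,341),(453,309))])
for p in((290,222),(340,218),(342,282),(291,287)):print(atz(T,z1(*p),125))
E
```

```text
[556.7 -24.3  44.2] 2.1610215679545406
[ 500.4 -126.1   53. ] 1.5730045329501103
[ 563.5 -223.8   42.1] 1.5214390131658988
plate bolts [array([584.8,  16.3,  22. ]), array([ 594.3, -263.5,   22. ]), array([469.9,  12.2,  22. ]), array([ 479.7, -267.4,   22. ]), array([588. , -73.8,  22. ]), array([472.6, -77.3,  22. ])]
plate corners [array([603.1,  34.8,  20. ]), array([ 613.9, -281.5,   20. ]), array([445.4,  29.4,  20. ]), array([ 455.8, -284.9,   20. ])]
cap (array([525.8, 245.8, 125.8]), np.float64(3.156379735626305)) flange [524.6 243.   40. ] [528.1 242.9  40. ]
stand [array([560.1, 296.4,  30. ]), array([576.2, 209.1,  30. ]), array([472.4, 280.8,  30. ]), array([490.1, 190.4,  30. ])]
[540.4 258.9 125. ]
[542.3 232.6 125. ]
[508.6 231.3 125. ]
[506.2 258.1 125. ]
```

Run:
```python
import cv2,numpy as np
t=cv2.imread("pics/top0.png"); s=cv2.imread("pics/scene0.png")
def enh(im,x,y,w=34):
    c=im[y-w//2:y+w//2,x-w//2:x+w//2].astype(float).mean(2)
    c=np.clip((c-15)/(110-15),0,1)**0.6*255
    return cv2.resize(c.astype(np.uint8),(264,264),interpolation=cv2.INTER_CUBIC)
a=np.hstack([enh(t,325,208),enh(t,361,228),enh(t,395,205)])
b=np.hstack([enh(s,316,198),enh(s,277,213),enh(s,274,254)])
cv2.imwrite("pics/f.png",np.vstack([a,b]))
```

```text
(no output)
```

View pics/f.png

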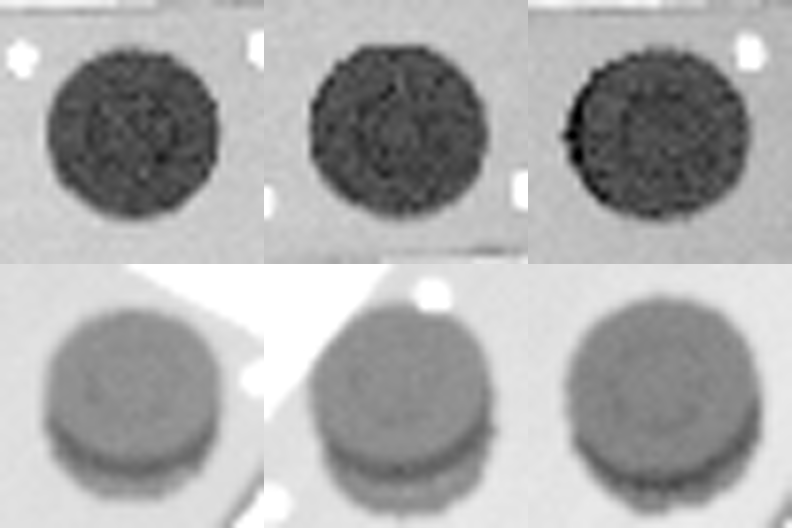

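Run:
```python
from h import *
np.set_printoptions(precision=1,suppress=True)
k=264/34
def px(c,u,v): return (c[0]-17+(u+.5)/k-.5, c[1]-17+(v+.5)/k-.5)
L=[((325,208),(133.5,132.5),(316,198),(132.5,122)),((361,228),(134.5,130),(277,213),(137,122.5)),((395,205),(137,135),(274,254),(135,125))]
for a,p,b,q in L:
    P=px(a,*p);Q=px(b,*q); X,e=tri(P,Q); print(X,e)
    for z in (50,55,60,65,70): print(z,atz(T,P,z)[:2],atz(S,Q,z)[:2])
```

```text
[557.  -24.7  46.1] 0.8996831491004773
50 [556.5 -24.9] [558.7 -26.4]
55 [556.4 -24.8] [560.4 -28.8]
60 [556.3 -24.8] [562.1 -31.2]
65 [556.2 -24.7] [563.8 -33.7]
70 [556.1 -24.6] [565.5 -36.1]
[ 500.5 -126.1   53.9] 1.0006163754597688
50 [ 499.9 -126.9] [ 499.3 -124.3]
55 [ 500.1 -126.3] [ 501.3 -126.2]
60 [ 500.3 -125.8] [ 503.4 -128.1]
65 [ 500.4 -125.2] [ 505.4 -130. ]
70 [ 500.6 -124.7] [ 507.5 -131.9]
[ 563.7 -225.    48. ] 2.6773673913801215
50 [ 562.6 -225.4] [ 565.4 -224.7]
55 [ 562.4 -224.4] [ 567.1 -226.1]
60 [ 562.3 -223.4] [ 568.8 -227.4]
65 [ 562.2 -222.4] [ 570.5 -228.8]
70 [ 562.  -221.3] [ 572.2 -230.1]
```

Triangulated foot tops, in world mm: L (557,-25), M (500,-126), R (563,-225). The tester is at about (526,244), yaw about +2.5°. I'll turn the tool to about 2.5° yaw so the wrist camera sees the pointer on the +x side.

```bash
python3 -m crank '{"slide":[[0,0,0],[0,0,0],[0,0,0],[0,0,0],[0,0,0],[0,0,0],[0,0,0],[0,0,0]],"twist":[0.149,0.149,0.149,0.149,0.149,0.149,0.149,0.149]}' 0 30
python3 -m crank '{"slide":[[0,0,0],[0,0,0],[0,0,0],[0,0,0],[0,0,0],[0,0,0],[0,0,0],[0,0,0]],"twist":[0.149,0.149,0.149,0.149,0.149,0.149,0.149,0.149]}'
python3 -m crank '{"slide":[[0,0,0],[0,0,0],[0,0,0],[0,0,0]],"twist":[0.149,0.149,0.024,0]}'
cat >> h.py <<'E'
from scipy.spatial.transform import Rotation as Ro
def Rt(s): return Ro.from_euler('xyz',s['tcp_rot'],degrees=True).as_matrix()
def st(verbose=1):
    s=status.sense()
    if verbose: print("t %.2f"%s['time'],"tcp",np.round(s['tool_pos'],1),"rpy",np.round(s['tcp_rot'],2),"F",np.round(s['ft_force'],2),"gap",round(s['finger_gap'],1))
    return s
def to(s,p): # slide in m in tool axes to reach world p
    d=Rt(s).T@(np.array(p)-s['tool_pos'])/1000; print("slide total",np.round(d,4),"norm",np.linalg.norm(d).round(3)); return d
E
python3 -c "
from h import *
s=st();to(s,(526,244,230))"
```

```text
time: 0.95
tool_pos: [229.0, 554.3, 230.8]
tcp_rot: [-180.0, 0.0, 88.9]
ft_force: [0.4, -0.6, 0.0]
finger_gap: 85.4
time: 1.75
tool_pos: [229.0, 554.3, 230.9]
tcp_rot: [180.0, 0.0, 20.6]
ft_force: [0.2, 1.0, -0.4]
finger_gap: 85.8
time: 2.15
tool_pos: [229.0, 554.4, 231.0]
tcp_rot: [180.0, 0.0, 2.7]
ft_force: [0.6, 0.5, -0.2]
finger_gap: 85.4
t 2.15 tcp [229.  554.4 231. ] rpy [1.7998e+02 2.0000e-02 2.6800e+00] F [ 0.6   0.51 -0.15] gap 85.4
slide total [0.2821 0.324  0.0011] norm 0.43
```

```bash
python3 -m crank '{"slide":[[0.028,0.032,0],[0.028,0.032,0],[0.028,0.032,0],[0.028,0.032,0],[0.028,0.032,0],[0.028,0.032,0],[0.028,0.032,0],[0.028,0.032,0]],"twist":[0,0,0,0,0,0,0,0]}'
python3 -m crank '{"slide":[[0.028,0.032,0],[0.028,0.032,0],[0.002,0.004,0],[0,0,0],[0,0,0]],"twist":[0,0,0,0,0]}'
python3 -c "
from h import *
import cv2
s=st();cv2.imwrite('pics/w1.png',viewer.snapshot('wrist')['img'][:,:,::-1])"
```

```text
time: 2.95
tool_pos: [465.0, 307.2, 231.4]
tcp_rot: [-180.0, -0.0, 2.7]
ft_force: [0.2, 0.3, -0.6]
finger_gap: 85.6
time: 3.45
tool_pos: [524.4, 243.8, 231.2]
tcp_rot: [-180.0, 0.0, 2.6]
ft_force: [-0.1, 0.4, 0.6]
finger_gap: 85.4
t 3.45 tcp [524.4 243.8 231.2] rpy [-1.7998e+02  3.0000e-02  2.6100e+00] F [-0.11  0.42  0.58] gap 85.4
```

View pics/w1.png

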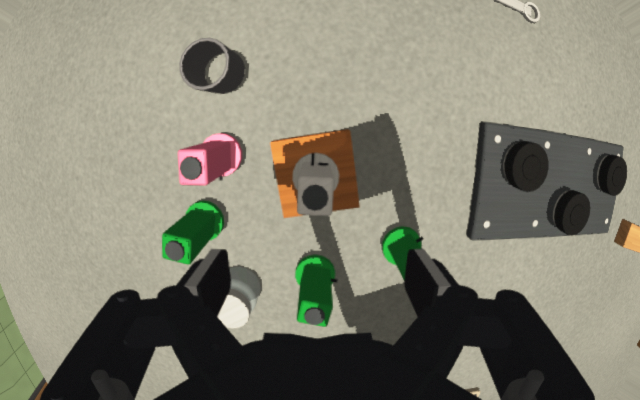

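The wrist view shows the tester between the open fingers: cap at (315,196), pointer side facing the camera at (313,157). The jaws straddle it with decoys clear. I'll zoom for exact yaw and position.

```bash
python3 - <<'E'
import cv2
w=cv2.imread("pics/w1.png")
cv2.imwrite("pics/w1z.png",cv2.resize(w[120:235,260:375],None,fx=5,fy=5,interpolation=cv2.INTER_CUBIC))
cv2.imwrite("pics/w1f.png",cv2.resize(w[110:250,460:640],None,fx=4,fy=4,interpolation=cv2.INTER_CUBIC))
E
cat >> h.py <<'E'
HE=np.array([[1.11006432e-03,-9.62320408e-01,-2.71915794e-01,68.2968724],[9.99999383e-01,1.05773144e-03,3.39028054e-04,.343528224],[-3.86397304e-05,-2.71916003e-01,9.62320989e-01,-143.030091]])
WF=309.70691628693146;WC=np.array((317.13597677868967,201.4638363514143))
def wray(s,p):
    v=np.array(p)-WC;rr=np.linalg.norm(v);th=rr/WF
    d=np.array([*(v/rr*np.sin(th)),np.cos(th)]) if rr>0 else np.array([0,0,1.])
    R=Rt(s);return R@HE[:,3]+s['tool_pos'],R@HE[:,:3]@d
def watz(s,p,z):
    o,d=wray(s,p);return o+d*(z-o[2])/d[2]
def wproj(s,X):
    c=HE[:,:3].T@(Rt(s).T@(np.asarray(X,float)-s['tool_pos'])-HE[:,3]);n=np.hypot(c[0],c[1]);th=np.arctan2(n,c[2]);return WC+WF*th*c[:2]/n
E
```

```text
(no output)
```

View pics/w1z.png

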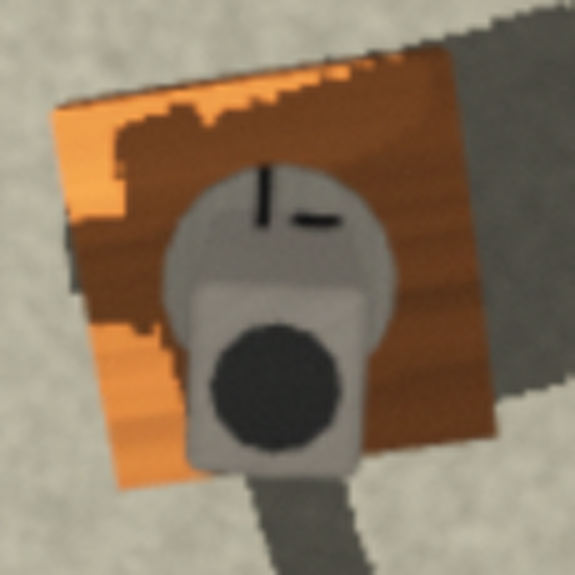

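View pics/w1f.png

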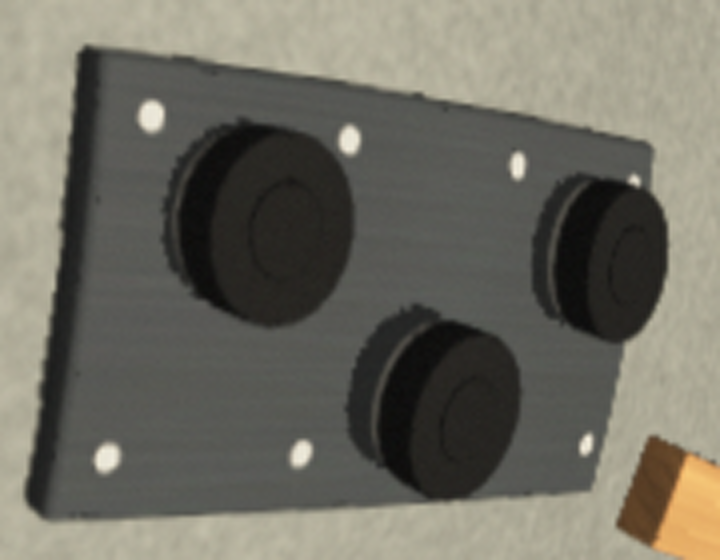

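Run:
```python
from h import *
np.set_printoptions(precision=1,suppress=True)
s=st()
z=lambda u,v:((u+.5)/5-.5+260,(v+.5)/5-.5+120)
f=lambda u,v:((u+.5)/4-.5+460,(v+.5)/4-.5+110)
print("cap",watz(s,z(276,387),129)); print("flange", watz(s,z(280,282),40))
print("stand",[watz(s,z(*p),30) for p in((52,107),(450,47),(496,437),(119,490))])
print("bolts",[watz(s,f(*p),22) for p in((151,116),(107,458),(349,140),(300,454),(517,165),(586,445))])
for p in((287,230),(480,418),(634,266)): print([watz(s,f(*p),zz) for zz in (50,60,70)])
# triangulate 3 cameras
k=264/34
px=lambda c,u,v:(c[0]-17+(u+.5)/k-.5, c[1]-17+(v+.5)/k-.5)
L=[((325,208),(133.5,132.5),(316,198),(132.5,122),(287,230)),((361,228),(134.5,130),(277,213),(137,122.5),(480,418)),((395,205),(137,135),(274,254),(135,125),(634,266))]
for a,p,b,q,w in L:
    rs=[ray(T,px(a,*p)),ray(S,px(b,*q)),wray(s,f(*w))]
    for idx in ((0,1,2),(0,2),(1,2)):
        A=sum(np.eye(3)-np.outer(rs[i][1],rs[i][1]) for i in idx);bb=sum((np.eye(3)-np.outer(rs[i][1],rs[i][1]))@rs[i][0] for i in idx)
        print(idx,np.linalg.solve(A,bb))
```

```text
t 3.50 tcp [524.2 244.2 231.2] rpy [-180.     0.     2.6] F [-0.3  0.5 -0.3] gap 85.1
cap [526.9 245.8 129. ]
flange [527.  245.6  40. ]
stand [array([562.8, 298.3,  30. ]), array([580.1, 210.5,  30. ]), array([490.8, 193.5,  30. ]), array([473.6, 281.2,  30. ])]
bolts [array([586.9,  16.9,  22. ]), array([472. ,  12.7,  22. ]), array([590.2, -73.1,  22. ]), array([475.1, -76.8,  22. ]), array([ 593.9, -172.8,   22. ]), array([ 481.6, -266.7,   22. ])]
[array([558.6, -25.2,  50. ]), array([559.7, -16.8,  60. ]), array([560.7,  -8.4,  70. ])]
[array([ 499.8, -145.6,   50. ]), array([ 502.7, -133.5,   60. ]), array([ 505.5, -121.4,   70. ])]
[array([ 565.3, -233.4,   50. ]), array([ 566.2, -218.6,   60. ]), array([ 567. , -203.7,   70. ])]
(0, 1, 2) [557.8 -25.5  48.8]
(0, 2) [557.6 -25.1  49.9]
(1, 2) [558.5 -25.9  49.1]
(0, 1, 2) [ 502.7 -127.7   62.7]
(0, 2) [ 502.5 -125.5   66.3]
(1, 2) [ 504.1 -129.3   63.3]
(0, 1, 2) [ 564.9 -225.5   54.1]
(0, 2) [ 564.1 -224.4   55.9]
(1, 2) [ 566.4 -226.    54.7]
```

```bash
python3 -m crank '{"slide":[[0.003,-0.0015,0],[0,0,0.04],[0,0,0.04],[0,0,0.03],[0,0,0.025],[0,0,0.015],[0,0,0.01],[0,0,0]],"twist":[0.02,0,0,0,0,0,0,0]}'
python3 -c "
from h import *
import cv2
s=st();cv2.imwrite('pics/w2.png',viewer.snapshot('wrist')['img'][:,:,::-1])"
```

```text
time: 4.3
tool_pos: [527.2, 245.1, 70.4]
tcp_rot: [180.0, 0.1, 1.4]
ft_force: [-0.3, 0.3, 0.8]
finger_gap: 85.1
t 4.30 tcp [527.2 245.1  70.4] rpy [1.7997e+02 8.0000e-02 1.3900e+00] F [-0.27  0.26  0.76] gap 85.1
```

View pics/w2.png

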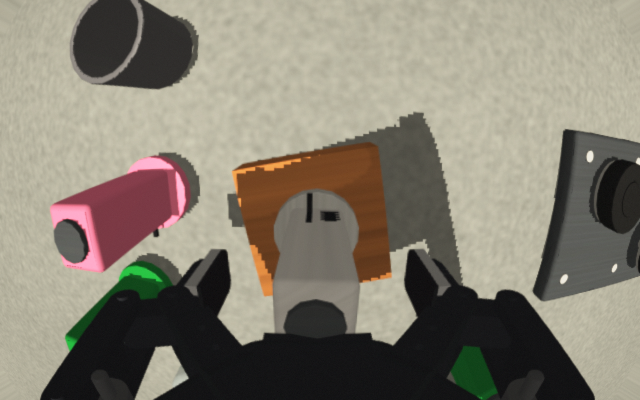

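The wrist picture shows the tester centred between the pads (housing at columns 275–357, pads at about 228 and 408). Closing the gripper.

```bash
python3 -m crank '{"slide":[[0,0,0],[0,0,0],[0,0,0],[0,0,0],[0,0,0],[0,0,0],[0,0,0],[0,0,0]],"twist":[0,0,0,0,0,0,0,0]}' 1 60
python3 -m crank '{"slide":[[0,0,0],[0,0,0],[0,0,0],[0,0,0]],"twist":[0,0,0,0]}'
python3 -c "
from h import *
s=st()"
python3 -m crank '{"slide":[[0,0,-0.005],[0,0,-0.01],[0,0,-0.02],[0,0,-0.02],[0,0,0],[0,0,0],[0,0,0]],"twist":[0,0,0,0,0,0,0]}'
python3 -c "
from h import *
import cv2
s=st();cv2.imwrite('pics/w3.png',viewer.snapshot('wrist')['img'][:,:,::-1])"
```

```text
time: 5.15
tool_pos: [528.5, 245.1, 72.1]
tcp_rot: [-180.0, -0.1, 1.4]
ft_force: [-0.9, 1.0, 6.4]
finger_gap: 29.7
time: 5.55
tool_pos: [528.5, 245.1, 72.1]
tcp_rot: [-180.0, -0.1, 1.4]
ft_force: [-0.6, 1.2, 5.7]
finger_gap: 29.6
t 5.55 tcp [528.5 245.1  72.1] rpy [-1.7998e+02 -8.0000e-02  1.3700e+00] F [-0.57  1.21  5.69] gap 29.6
time: 6.25
tool_pos: [526.9, 244.4, 124.6]
tcp_rot: [180.0, 0.1, 1.4]
ft_force: [-0.9, -0.4, -4.8]
finger_gap: 29.4
t 6.25 tcp [526.9 244.4 124.6] rpy [1.7995e+02 1.4000e-01 1.3600e+00] F [-0.94 -0.41 -4.79] gap 29.4
```

View pics/w3.png

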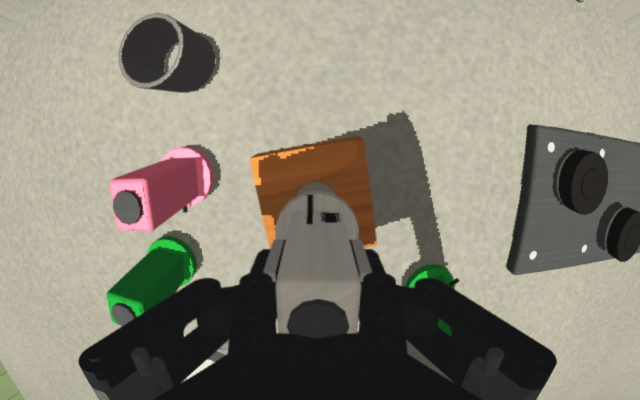

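Run:
```python
from h import *
import cv2
np.set_printoptions(precision=1,suppress=True)
s=st(0)
def tp(X):
    c=HE[:,:3].T@(np.array(X,float)-HE[:,3]);n=np.hypot(c[0],c[1]);th=np.arctan2(n,c[2]);return WC+WF*th*c[:2]/n
for dx in(-3,-1.5,0,1.5):
    print(dx,"bottom",tp((dx+26,0,42)),"top",tp((dx+26,0,32)),"pin tip",tp((dx+5,0,56)),"cap",tp((dx,0,42-99)),"cap front",tp((dx+17,0,42-95)))
w=cv2.imread("pics/w3.png")
cv2.imwrite("pics/w3z.png",cv2.resize(w[165:345,255:380],None,fx=3.3,fy=3.3,interpolation=cv2.INTER_CUBIC))
```

```text
-3 bottom [316.5 190.5] top [316.4 194.6] pin tip [316.5 215.8] cap [315.9 330.5] cap front [315.9 284.3]
-1.5 bottom [316.5 188.2] top [316.5 192.1] pin tip [316.5 213.7] cap [315.9 327.3] cap front [315.9 280.4]
0 bottom [316.5 185.8] top [316.5 189.6] pin tip [316.5 211.5] cap [315.9 324. ] cap front [315.9 276.6]
1.5 bottom [316.5 183.4] top [316.5 187.1] pin tip [316.5 209.4] cap [315.9 320.6] cap front [315.9 272.6]
```

View pics/w3z.png

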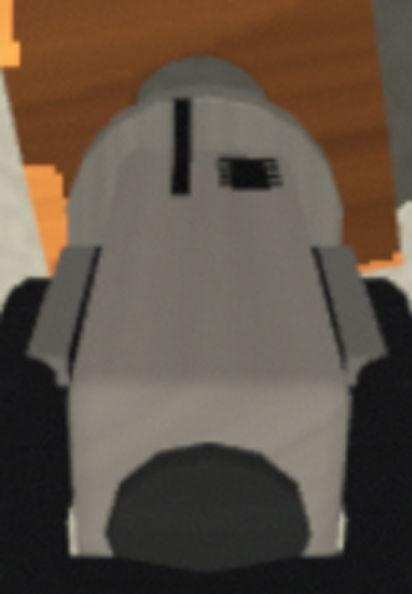

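Run:
```python
from h import *
import cv2
from scipy.optimize import least_squares
np.set_printoptions(precision=2,suppress=True)
def tp(c):
    c=HE[:,:3].T@(c-HE[:,3]);n=np.hypot(c[0],c[1]);th=np.arctan2(n,c[2]);return WC+WF*th*c[:2]/n
Z=lambda u,v:np.array(((u+.5)/3.3-.5+255,(v+.5)/3.3-.5+165))
pts=[((0,0,99),Z(208,508)),((17,15,95),Z(70,382)),((17,-15,95),Z(350,382)),((-17,15,95),Z(72,555)),((-17,-15,95),Z(343,555))]
def model(p,X):
    # tester coords -> tool coords: tool x = tester x, tool y=-y, z=-z
    v=np.diag([1,-1,-1.])@np.array(X,float)
    return Ro.from_euler('y',p[3]).as_matrix()@v+np.array([p[0],p[1],p[2]])
for mode in (0,10):
  P=pts+[((26,0,mode),Z(195,97))]
  def res(p):
    e=[]
    for X,z in P:
        q=tp(model(p,X)); e+= [q[1]-z[1]] if X[0]==26 else list(q-z)
    return e
  o=least_squares(res,[0,0,42,0]); print(mode,o.x,"rms",np.sqrt(np.mean(o.fun**2)),o.fun)
w=cv2.imread("pics/w3.png")
g=cv2.resize(w[175:230,270:370],None,fx=7,fy=7,interpolation=cv2.INTER_CUBIC)
cv2.imwrite("pics/w3y.png",np.clip(g.astype(float)*1.3,0,255).astype(np.uint8))
```

```text
0 [-6.93  0.75 59.74  0.03] rms 5.156041051049993 [ 0.22 -1.77  4.32 -3.47 -4.98 -3.43  8.17  6.4  -7.68  6.41 -3.78]
10 [-3.3   0.74 58.63  0.06] rms 4.853504118968795 [ 0.22 -1.46  3.82 -3.06 -4.47 -3.03  7.99  5.86 -7.5   5.88 -3.84]
```

View pics/w3y.png

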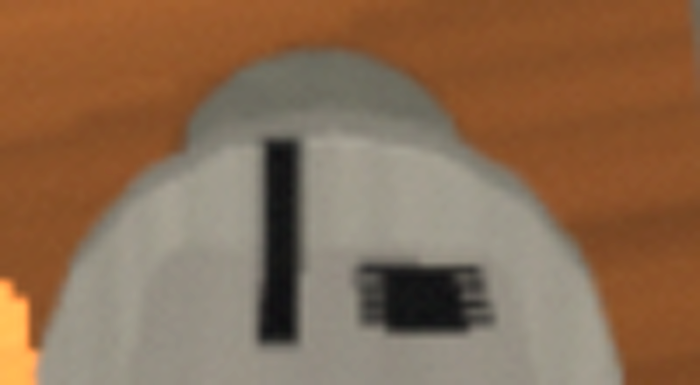

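Run:
```python
from h import *
from scipy.optimize import least_squares
np.set_printoptions(precision=2,suppress=True)
def tp(c):
    c=HE[:,:3].T@(c-HE[:,3]);n=np.hypot(c[0],c[1]);th=np.arctan2(n,c[2]);return WC+WF*th*c[:2]/n
Z=lambda u,v:np.array(((u+.5)/3.3-.5+255,(v+.5)/3.3-.5+165))
P=[((10.3,0,99),Z(208,445)),((17,15,95),Z(70,382)),((17,-15,95),Z(350,382)),((26,0,10),Z(195,97))]
def model(p,X):
    return Ro.from_euler('y',p[3]).as_matrix()@(np.diag([1,-1,-1.])@np.array(X,float))+p[:3]
for fixz in (41,42.5,44,None):
  def res(p):
    q=np.array(p) if fixz is None else np.array([p[0],p[1],fixz,p[3]])
    e=[]
    for X,z in P:
        d=tp(model(q,X))-z; e+= [d[1]] if X[1]==0 else list(d)
    return e
  o=least_squares(res,[0,0,42,0]); print(fixz,o.x,"rms",np.sqrt(np.mean(o.fun**2)),o.fun)
```

```text
41 [-3.06  0.8  41.38 -0.02] rms 2.207259215485043 [ 3.28 -2.61 -1.54  2.62 -1.51  0.43]
42.5 [-3.27  0.8  42.   -0.02] rms 1.8543748066422951 [ 3.01 -1.93 -1.42  1.94 -1.4   0.32]
44 [-3.48  0.81 42.   -0.01] rms 1.5406859760596445 [ 2.75 -1.27 -1.31  1.28 -1.29  0.21]
None [-4.15  0.83 48.39  0.01] rms 1.0590631518886071 [ 2.02  0.56 -1.01 -0.56 -0.99 -0.02]
```

The tester is held, with about 4.8 N of weight on the wrist. Its origin sits about 2.5 mm behind the TCP in x and 42 mm below it. Next is the left foot.

```bash
python3 -c "
from h import *
s=st();to(s,(560.5,-25,155))"
python3 -m crank '{"slide":[[0,0,-0.03],[0.004,0.03,0],[0.004,0.04,0],[0.004,0.04,0],[0.004,0.04,0],[0.004,0.04,0],[0.004,0.04,0],[0.002,0.025,0]],"twist":[0,0,0,0,0,0,0,0]}'
python3 -m crank '{"slide":[[0.001,0.012,0],[0,0.003,0],[0,0,0],[0,0,0]],"twist":[0,0,0,0]}'
python3 -c "
from h import *
import cv2
s=st();to(s,(560.5,-25,155))
cv2.imwrite('pics/w4.png',viewer.snapshot('wrist')['img'][:,:,::-1])"
```

```text
t 6.30 tcp [526.8 244.4 124.5] rpy [1.7995e+02 1.6000e-01 1.3600e+00] F [ 0.33  1.04 -5.06] gap 29.6
slide total [ 0.0272  0.2702 -0.0303] norm 0.273
time: 7.1
tool_pos: [559.3, -12.3, 155.0]
tcp_rot: [180.0, 0.1, 1.3]
ft_force: [0.2, 1.2, -4.4]
finger_gap: 29.3
time: 7.5
tool_pos: [561.1, -23.2, 155.9]
tcp_rot: [-180.0, 0.0, 1.4]
ft_force: [0.1, -0.7, -3.5]
finger_gap: 29.1
t 7.50 tcp [561.1 -23.2 155.9] rpy [-1.7997e+02  3.0000e-02  1.4300e+00] F [ 0.1  -0.7  -3.47] gap 29.1
slide total [-0.0007  0.0018  0.0009] norm 0.002
```

View pics/w4.png

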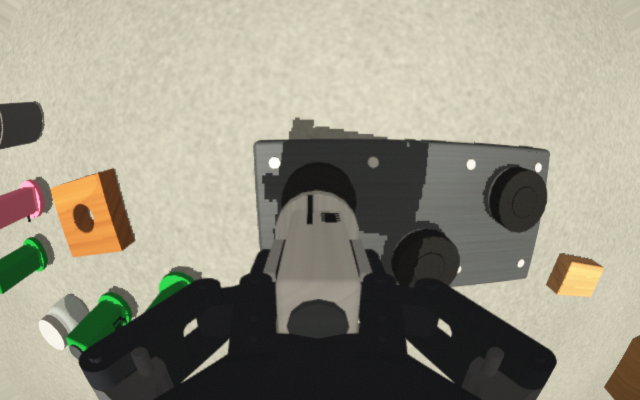

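Run:
```python
from h import *
import cv2
s=st()
R=Rt(s)
w=cv2.imread("pics/w4.png")
def draw(w,c,r,z,col):
    for a in np.linspace(0,2*np.pi,200):
        q=wproj(s,(c[0]+r*np.cos(a),c[1]+r*np.sin(a),z)); 
        cv2.circle(w,tuple(int(round((v+.5)*8)) for v in q),1,col,-1,shift=3)
w=cv2.resize(w,None,fx=1,fy=1)
for c in ((558,-25.3,50),(503,-127,64),(565,-225,55)): draw(w,c,32,c[2],(0,0,255))
o=s['tool_pos']+R@np.array([-2.5,0.8,42]); print(o); draw(w,o,26,o[2]+10,(0,255,0))
cv2.imwrite("pics/w4o.png",cv2.resize(w[130:300,240:560],None,fx=2.5,fy=2.5))
```

```text
t 7.55 tcp [561.2 -23.1 156.1] rpy [-1.7997e+02  2.0000e-02  1.4400e+00] F [ 0.24 -0.03 -4.96] gap 29.1
[558.70950481 -23.95077717 114.07781448]
```

View pics/w4o.png

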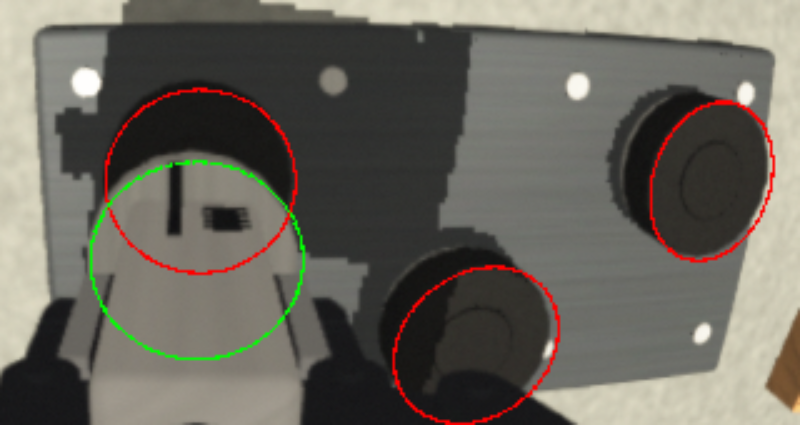

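The overlays match the feet to within about 2 mm. Correct the x/y position and descend on the left foot.

```bash
python3 -m crank '{"slide":[[-0.0015,0.002,0],[0,0,0.015],[0,0,0.015],[0,0,0.008],[0,0,0.004],[0,0,0],[0,0,0]],"twist":[0,0,0,0,0,0,0]}'
python3 -m crank '{"slide":[[0,0,0.002],[0,0,0.002],[0,0,0.002],[0,0,0]],"twist":[0,0,0,0]}'
python3 -m crank '{"slide":[[0,0,0.002],[0,0,0.002],[0,0,0]],"twist":[0,0,0]}'
```

```text
time: 8.25
tool_pos: [560.1, -26.5, 114.5]
tcp_rot: [180.0, -0.0, 1.4]
ft_force: [-0.3, 0.1, -3.8]
finger_gap: 29.5
time: 8.65
tool_pos: [559.7, -26.5, 108.0]
tcp_rot: [-180.0, 0.0, 1.4]
ft_force: [0.1, -0.1, -5.1]
finger_gap: 29.6
time: 8.95
tool_pos: [560.0, -26.5, 104.2]
tcp_rot: [180.0, -0.0, 1.4]
ft_force: [0.4, 0.0, -4.2]
finger_gap: 29.6
```

```bash
python3 -m crank '{"slide":[[0,-0.001,0.002],[0,0,0.002],[0,0,0],[0,0,0]],"twist":[0,0,0,0]}'
python3 -m crank '{"slide":[[0,0,0.002],[0,0,0.002],[0,0,0],[0,0,0]],"twist":[0,0,0,0]}'
python3 -c "
from h import *
import cv2
s=st()
cv2.imwrite('pics/w5.png',viewer.snapshot('wrist')['img'][150:280,240:420,::-1].repeat(4,0).repeat(4,1))"
```

```text
time: 9.35
tool_pos: [560.2, -25.6, 100.6]
tcp_rot: [180.0, -0.0, 1.4]
ft_force: [0.3, -1.8, -1.8]
finger_gap: 29.4
time: 9.75
tool_pos: [560.1, -25.6, 96.5]
tcp_rot: [180.0, -0.0, 1.4]
ft_force: [1.1, -2.6, 0.2]
finger_gap: 29.5
t 9.75 tcp [560.1 -25.6  96.5] rpy [ 1.7999e+02 -3.0000e-02  1.3600e+00] F [ 1.06 -2.61  0.16] gap 29.5
```

View pics/w5.png

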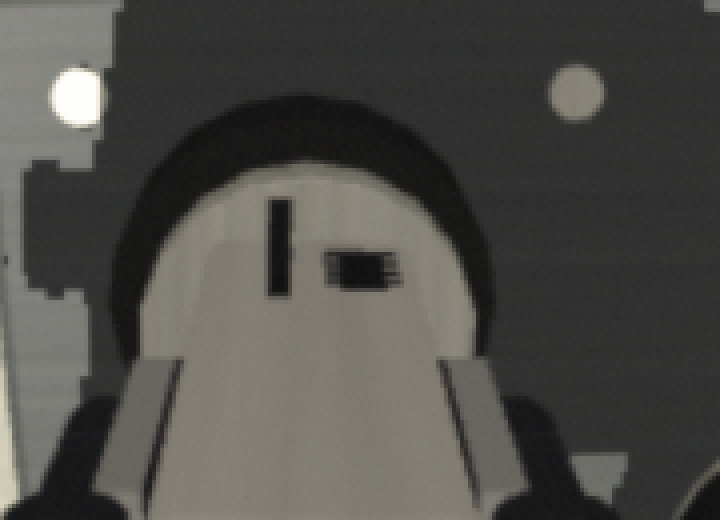

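```bash
python3 -m crank '{"slide":[[0,0,0.001],[0,0,0.001],[0,0,0.001],[0,0,0]],"twist":[0,0,0,0]}'
python3 -m crank '{"slide":[[0,0,0.001],[0,0,0],[0,0,0]],"twist":[0,0,0]}'
python3 -m crank '{"slide":[[0,0,0.001],[0,0,0],[0,0,0]],"twist":[0,0,0]}'
```

```text
time: 10.2
tool_pos: [560.1, -25.6, 93.4]
tcp_rot: [180.0, -0.0, 1.4]
ft_force: [1.2, -2.1, 0.9]
finger_gap: 29.3
time: 10.5
tool_pos: [560.1, -25.5, 92.6]
tcp_rot: [180.0, -0.0, 1.4]
ft_force: [0.7, -3.0, 1.8]
finger_gap: 29.4
time: 10.8
tool_pos: [560.2, -25.5, 91.9]
tcp_rot: [180.0, -0.0, 1.4]
ft_force: [-0.3, -1.9, 6.9]
finger_gap: 29.0
```

Flange seated on the left foot: about 11.7 N total at the wrist, estimated as 6 N pin and 5 N flange. Hold and look.

```bash
python3 -m crank '{"slide":[[0,0,0],[0,0,0],[0,0,0],[0,0,0]],"twist":[0,0,0,0]}'
python3 -c "
from h import *
import cv2
s=st()
cv2.imwrite('pics/w6.png',viewer.snapshot('wrist')['img'][150:280,240:420,::-1].repeat(4,0).repeat(4,1)); st()"
```

```text
time: 11.2
tool_pos: [560.2, -25.5, 91.9]
tcp_rot: [180.0, -0.0, 1.4]
ft_force: [-0.8, -2.6, 6.1]
finger_gap: 29.4
t 11.20 tcp [560.2 -25.5  91.9] rpy [ 1.7999e+02 -4.0000e-02  1.3700e+00] F [-0.79 -2.64  6.14] gap 29.4
t 11.25 tcp [560.2 -25.5  91.9] rpy [ 1.7999e+02 -4.0000e-02  1.3600e+00] F [ 0.62 -2.27  6.05] gap 29.1
```

View pics/w6.png

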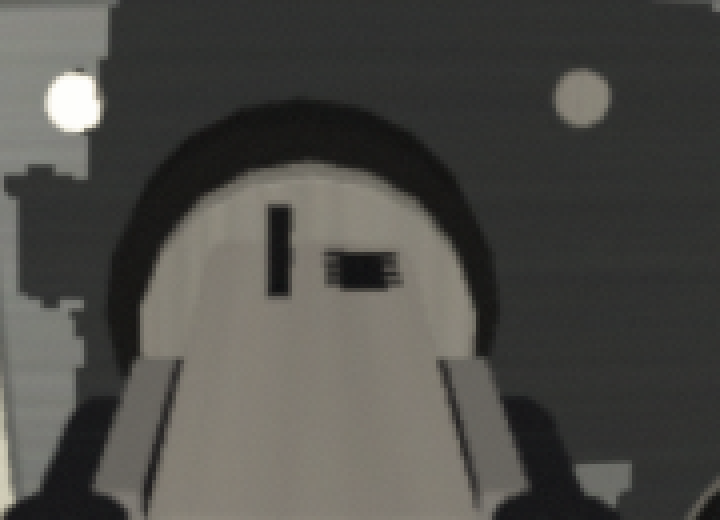

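Run:
```python
from h import *
from scipy.optimize import least_squares
s=st(0)
Z=lambda u,v:np.array((u/4+240,v/4+150))
# foot top: left, front, right silhouettes; flange top edge front, left,right
def edge(c,r,z):
    return np.array([wproj(s,(c[0]+r*np.cos(a),c[1]+r*np.sin(a),z)) for a in np.linspace(-np.pi/2,np.pi/2,181)])
def fit(r,z,l,f,rt):
    def res(c):
        e=edge(c,r,z); return [e[:,0].min()-l,e[:,1].min()-f,e[:,0].max()-rt]
    o=least_squares(res,[558,-25]);return o.x,o.fun
print("foot",fit(32,49,240+108/4,150+98/4,240+497/4))
print("flange top",fit(26,59,240+140/4,150+175/4,240+477/4))
print("flange bottom",fit(26,49,240+140/4,150+162/4,240+477/4))
print(s['tool_pos'])
```

```text
foot (array([561.00942439, -24.96364848]), array([-1.16030622,  0.11179906,  1.15770728]))
flange top (array([557.51142067, -26.02971944]), array([-0.18754126,  0.01685883,  0.1875384 ]))
flange bottom (array([557.14030649, -26.04096911]), array([ 1.82481454, -0.15165259, -1.82479339]))
[560.19860173 -25.53651125  91.87417307]
```

Left foot done. The tester is within about 3 mm of the foot centre, and contact force rose steadily from about z=105 to 92, which suggests a sound foot. Next, the middle foot.

```bash
python3 -m crank '{"slide":[[0,0,-0.005],[0,0,-0.015],[0,0,-0.025],[0,0,-0.015],[0,0,0],[0,0,0]],"twist":[0,0,0,0,0,0]}'
python3 -c "
from h import *
s=st();to(s,(506.5,-126.5,150))"
```

```text
time: 11.85
tool_pos: [559.5, -25.3, 150.9]
tcp_rot: [-180.0, 0.0, 1.4]
ft_force: [-0.5, -0.6, -4.9]
finger_gap: 29.2
t 11.85 tcp [559.5 -25.3 150.9] rpy [-1.7998e+02  3.0000e-02  1.3700e+00] F [-0.46 -0.58 -4.9 ] gap 29.2
slide total [-0.0555  0.0999  0.0009] norm 0.114
```

```bash
python3 -m crank '{"slide":[[-0.012,0.022,0],[-0.016,0.029,0],[-0.016,0.029,0],[-0.009,0.016,0],[-0.0025,0.004,0],[0,0,0],[0,0,0]],"twist":[0,0,0,0,0,0,0]}'
python3 - <<'E'
from h import *
import cv2
s=st();to(s,(506.5,-126.5,125))
w=viewer.snapshot('wrist')['img'][:,:,::-1].copy()
for c,r,col in (((503,-127,64),32,(0,0,255)),((565,-225,55),32,(0,0,255)),((s['tool_pos'][0]-2.5,s['tool_pos'][1]-.5,s['tool_pos'][2]-32),26,(0,255,0))):
    for a in np.linspace(0,2*np.pi,200):
        q=wproj(s,(c[0]+r*np.cos(a),c[1]+r*np.sin(a),c[2])); cv2.circle(w,tuple(int(round((v+.5)*8)) for v in q),1,col,-1,shift=3)
cv2.imwrite("pics/w7o.png",cv2.resize(w[110:300,240:500],None,fx=3,fy=3))
E
```

```text
time: 12.55
tool_pos: [506.6, -126.0, 150.5]
tcp_rot: [-179.9, 0.1, 1.4]
ft_force: [0.7, 0.8, -5.4]
finger_gap: 29.6
t 12.55 tcp [ 506.6 -126.   150.5] rpy [-1.7994e+02  6.0000e-02  1.3700e+00] F [ 0.65  0.76 -5.36] gap 29.6
slide total [-0.0001  0.0005  0.0255] norm 0.026
```

View pics/w7o.png

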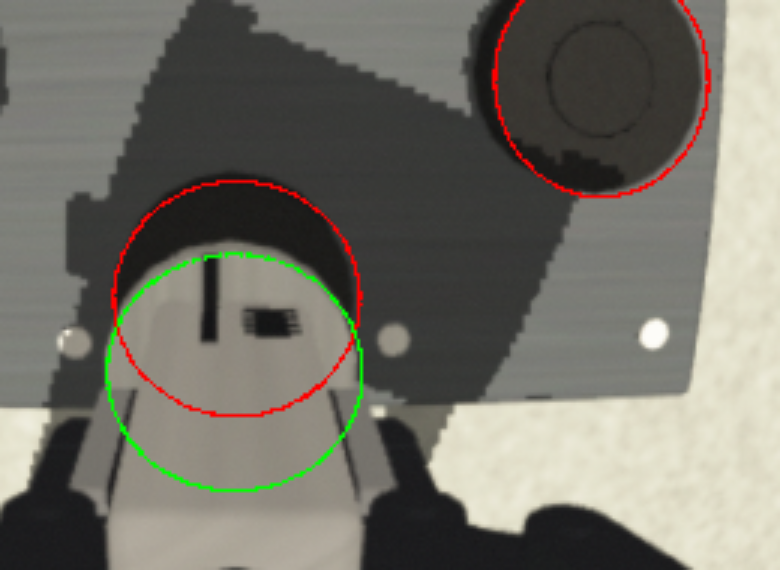

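Overlay is close; the foot's front edge lies about 1.5 mm further forward in x than drawn. Descend.

```bash
python3 -m crank '{"slide":[[0.001,0.0005,0.01],[0,0,0.01],[0,0,0.003],[0,0,0],[0,0,0]],"twist":[0,0,0,0,0]}'
python3 -m crank '{"slide":[[0,0,0.002],[0,0,0.002],[0,0,0.002],[0,0,0],[0,0,0]],"twist":[0,0,0,0,0]}'
python3 -m crank '{"slide":[[0,0,0.002],[0,0,0.002],[0,0,0],[0,0,0]],"twist":[0,0,0,0]}'
python3 -m crank '{"slide":[[0,0,0.002],[0,0,0.001],[0,0,0],[0,0,0]],"twist":[0,0,0,0]}'
```

```text
time: 13.1
tool_pos: [507.7, -127.1, 128.1]
tcp_rot: [-180.0, 0.0, 1.4]
ft_force: [0.4, -0.3, -3.6]
finger_gap: 29.7
time: 13.6
tool_pos: [507.7, -127.3, 122.2]
tcp_rot: [-180.0, 0.0, 1.4]
ft_force: [-0.1, 0.4, -4.7]
finger_gap: 29.4
time: 14.0
tool_pos: [507.7, -127.2, 118.2]
tcp_rot: [-180.0, 0.0, 1.4]
ft_force: [0.1, -0.2, -3.9]
finger_gap: 29.5
time: 14.4
tool_pos: [507.9, -127.3, 115.4]
tcp_rot: [180.0, -0.0, 1.4]
ft_force: [-0.2, 0.4, -4.0]
finger_gap: 29.5
```

```bash
python3 -m crank '{"slide":[[0,0,0.001],[0,0,0.001],[0,0,0],[0,0,0]],"twist":[0,0,0,0]}'
python3 -m crank '{"slide":[[0,0,0.001],[0,0,0.001],[0,0,0],[0,0,0]],"twist":[0,0,0,0]}'
python3 -m crank '{"slide":[[0,0,0.001],[0,0,0.001],[0,0,0],[0,0,0]],"twist":[0,0,0,0]}'
```

```text
time: 14.8
tool_pos: [507.9, -127.3, 113.4]
tcp_rot: [180.0, -0.0, 1.4]
ft_force: [-0.1, 0.2, -2.6]
finger_gap: 29.7
time: 15.2
tool_pos: [507.9, -127.3, 111.4]
tcp_rot: [180.0, -0.0, 1.4]
ft_force: [0.3, -0.8, -2.1]
finger_gap: 29.2
time: 15.6
tool_pos: [507.9, -127.3, 109.4]
tcp_rot: [180.0, -0.0, 1.4]
ft_force: [0.5, 0.8, -1.1]
finger_gap: 29.4
```

```bash
python3 -m crank '{"slide":[[0,0,0.001],[0,0,0.001],[0,0,0],[0,0,0]],"twist":[0,0,0,0]}'
python3 -m crank '{"slide":[[0,0,0.001],[0,0,0.001],[0,0,0],[0,0,0]],"twist":[0,0,0,0]}'
python3 -m crank '{"slide":[[0,0,0.001],[0,0,0],[0,0,0]],"twist":[0,0,0]}'
```

```text
time: 16.0
tool_pos: [507.9, -127.3, 107.4]
tcp_rot: [180.0, -0.0, 1.4]
ft_force: [0.6, 1.2, -0.0]
finger_gap: 29.3
time: 16.4
tool_pos: [507.9, -127.2, 105.4]
tcp_rot: [180.0, -0.0, 1.4]
ft_force: [0.5, 0.3, 0.2]
finger_gap: 29.6
time: 16.7
tool_pos: [507.9, -127.3, 104.4]
tcp_rot: [180.0, -0.0, 1.4]
ft_force: [0.9, 1.9, -0.2]
finger_gap: 29.5
```

```bash
python3 -m crank '{"slide":[[0,0,0.001],[0,0,0],[0,0,0]],"twist":[0,0,0]}'
python3 -m crank '{"slide":[[0,0,0.001],[0,0,0],[0,0,0]],"twist":[0,0,0]}'
```

```text
time: 17.0
tool_pos: [507.9, -127.3, 103.3]
tcp_rot: [180.0, -0.0, 1.4]
ft_force: [1.1, -0.0, -0.1]
finger_gap: 29.6
time: 17.3
tool_pos: [507.9, -127.2, 102.4]
tcp_rot: [180.0, -0.0, 1.4]
ft_force: [-0.6, 1.6, 1.8]
finger_gap: 29.3
```

```bash
python3 -m crank '{"slide":[[0,0,0.0007],[0,0,0],[0,0,0]],"twist":[0,0,0]}'
```

```text
time: 17.6
tool_pos: [507.9, -127.3, 101.9]
tcp_rot: [180.0, -0.0, 1.4]
ft_force: [-1.2, 0.8, 4.7]
finger_gap: 29.1
```

```bash
python3 -m crank '{"slide":[[0,0,0.0003],[0,0,0],[0,0,0],[0,0,0]],"twist":[0,0,0,0]}'
python3 -c "
from h import *
import cv2
s=st()
cv2.imwrite('pics/w8.png',viewer.snapshot('wrist')['img'][150:280,240:420,::-1].repeat(4,0).repeat(4,1)); st()"
```

```text
time: 18.0
tool_pos: [507.9, -127.3, 101.6]
tcp_rot: [180.0, -0.0, 1.4]
ft_force: [-1.5, 1.1, 5.4]
finger_gap: 29.1
t 18.00 tcp [ 507.9 -127.3  101.6] rpy [ 1.7999e+02 -2.0000e-02  1.3600e+00] F [-1.51  1.1   5.45] gap 29.1
t 18.05 tcp [ 508.  -127.3  101.6] rpy [ 1.7999e+02 -2.0000e-02  1.3700e+00] F [-0.45  1.28  5.86] gap 29.4
```

View pics/w8.png

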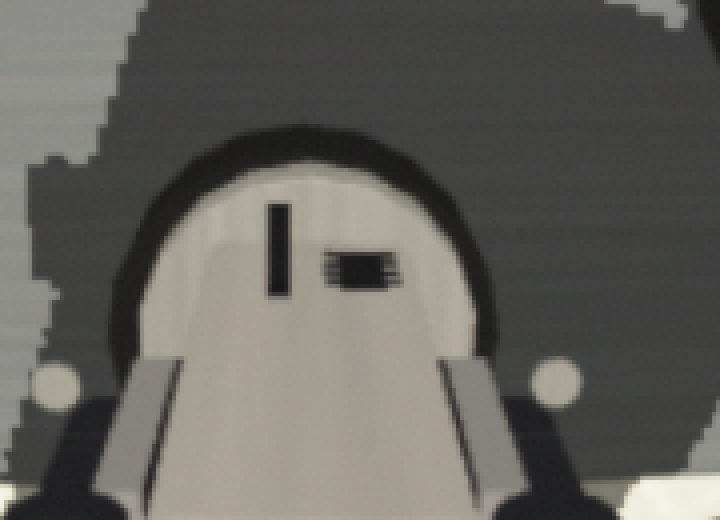

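Middle foot also behaves as sound: seated with about 10 N total, and the pointer bar starts at row 204, the same as on the left foot. It is well centred. Next, the right foot.

```bash
python3 -m crank '{"slide":[[0,0,-0.005],[0,0,-0.015],[0,0,-0.025],[0,0,0],[0,0,0]],"twist":[0,0,0,0,0]}'
python3 -c "
from h import *
s=st();to(s,(567.5,-224.5,146))"
```

```text
time: 18.55
tool_pos: [507.9, -127.4, 146.3]
tcp_rot: [180.0, -0.0, 1.4]
ft_force: [-0.7, 0.5, -5.6]
finger_gap: 29.2
t 18.55 tcp [ 507.9 -127.4  146.3] rpy [ 1.7998e+02 -3.0000e-02  1.3600e+00] F [-0.72  0.49 -5.6 ] gap 29.2
slide total [0.0573 0.0985 0.0004] norm 0.114
```

```bash
python3 -m crank '{"slide":[[0.012,0.02,0],[0.017,0.029,0],[0.017,0.029,0],[0.009,0.016,0],[0.002,0.0045,0],[0,0,0],[0,0,0]],"twist":[0,0,0,0,0,0,0]}'
python3 - <<'E'
from h import *
import cv2
s=st()
w=viewer.snapshot('wrist')['img'][:,:,::-1].copy()
for c,r,col in (((565,-225,55),32,(0,0,255)),((565,-225,50),32,(255,0,255)),((s['tool_pos'][0]-2.5,s['tool_pos'][1]-.5,s['tool_pos'][2]-32),26,(0,255,0))):
    for a in np.linspace(0,2*np.pi,200):
        q=wproj(s,(c[0]+r*np.cos(a),c[1]+r*np.sin(a),c[2])); cv2.circle(w,tuple(int(round((v+.5)*8)) for v in q),1,col,-1,shift=3)
cv2.imwrite("pics/w9o.png",cv2.resize(w[130:280,240:440],None,fx=4,fy=4))
E
```

```text
time: 19.25
tool_pos: [566.1, -223.3, 145.0]
tcp_rot: [-179.9, 0.1, 1.4]
ft_force: [0.2, 0.3, -4.0]
finger_gap: 28.9
t 19.25 tcp [ 566.1 -223.3  145. ] rpy [-1.7992e+02  1.2000e-01  1.3700e+00] F [ 0.22  0.26 -4.03] gap 28.9
```

View pics/w9o.png

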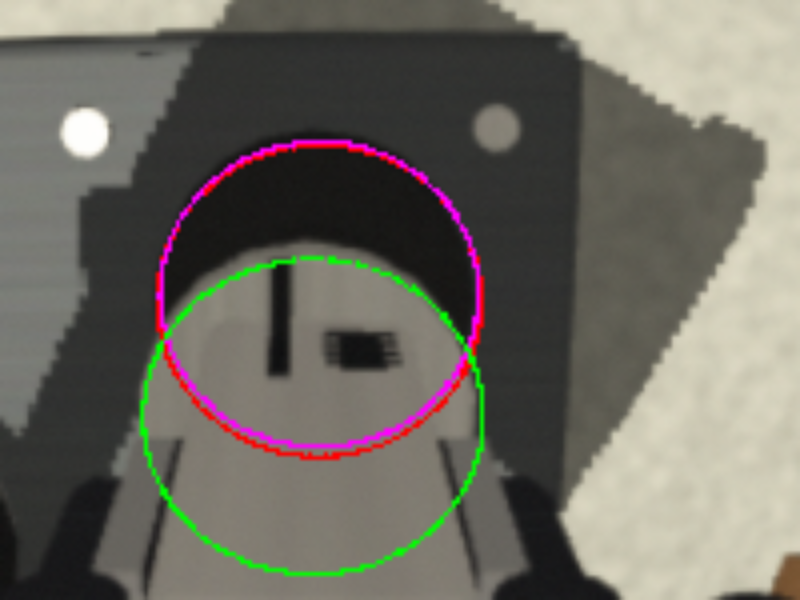

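```bash
python3 -m crank '{"slide":[[0.0025,0.001,0.01],[0,0,0.012],[0,0,0.005],[0,0,0],[0,0,0]],"twist":[0,0,0,0,0]}'
python3 -m crank '{"slide":[[0,0,0.002],[0,0,0.002],[0,0,0.002],[0,0,0],[0,0,0]],"twist":[0,0,0,0,0]}'
python3 -m crank '{"slide":[[0,0,0.002],[0,0,0.002],[0,0,0],[0,0,0]],"twist":[0,0,0,0]}'
```

```text
time: 19.8
tool_pos: [569.4, -225.1, 118.9]
tcp_rot: [-180.0, 0.0, 1.4]
ft_force: [-0.1, 0.7, -4.8]
finger_gap: 29.6
time: 20.3
tool_pos: [569.6, -225.3, 113.3]
tcp_rot: [-180.0, 0.0, 1.4]
ft_force: [0.8, 0.4, -5.0]
finger_gap: 29.2
time: 20.7
tool_pos: [569.5, -225.3, 109.2]
tcp_rot: [-180.0, 0.0, 1.4]
ft_force: [-0.7, 0.5, -4.3]
finger_gap: 29.3
```

```bash
python3 -m crank '{"slide":[[-0.001,0,0.002],[0,0,0.002],[0,0,0],[0,0,0]],"twist":[0,0,0,0]}'
python3 -m crank '{"slide":[[0,0,0.001],[0,0,0.001],[0,0,0.001],[0,0,0],[0,0,0]],"twist":[0,0,0,0,0]}'
python3 -m crank '{"slide":[[0,0,0.001],[0,0,0.001],[0,0,0],[0,0,0]],"twist":[0,0,0,0]}'
python3 -m crank '{"slide":[[0,0,0.001],[0,0,0.001],[0,0,0],[0,0,0]],"twist":[0,0,0,0]}'
```

```text
time: 21.1
tool_pos: [568.5, -225.3, 105.2]
tcp_rot: [-180.0, 0.0, 1.4]
ft_force: [-0.0, -0.4, -4.5]
finger_gap: 29.4
time: 21.6
tool_pos: [568.6, -225.4, 102.3]
tcp_rot: [180.0, 0.0, 1.4]
ft_force: [0.2, -0.4, -3.3]
finger_gap: 29.6
time: 22.0
tool_pos: [568.7, -225.4, 100.3]
tcp_rot: [180.0, -0.0, 1.4]
ft_force: [0.2, -0.1, -3.5]
finger_gap: 29.6
time: 22.4
tool_pos: [568.7, -225.3, 98.3]
tcp_rot: [-180.0, -0.0, 1.4]
ft_force: [0.2, -0.1, -2.6]
finger_gap: 29.4
```

```bash
python3 -m crank '{"slide":[[0,0,0.001],[0,0,0.001],[0,0,0],[0,0,0]],"twist":[0,0,0,0]}'
python3 -m crank '{"slide":[[0,0,0.001],[0,0,0.001],[0,0,0],[0,0,0]],"twist":[0,0,0,0]}'
python3 -m crank '{"slide":[[0,0,0.001],[0,0,0],[0,0,0]],"twist":[0,0,0]}'
python3 -m crank '{"slide":[[0,0,0.001],[0,0,0],[0,0,0]],"twist":[0,0,0]}'
```

```text
time: 22.8
tool_pos: [568.7, -225.3, 96.3]
tcp_rot: [180.0, -0.0, 1.4]
ft_force: [-0.6, 0.2, -2.4]
finger_gap: 29.4
time: 23.2
tool_pos: [568.8, -225.4, 94.9]
tcp_rot: [180.0, -0.0, 1.4]
ft_force: [-3.6, 1.6, 4.2]
finger_gap: 29.6
time: 23.5
tool_pos: [568.9, -225.4, 94.2]
tcp_rot: [180.0, -0.0, 1.4]
ft_force: [-3.5, 2.0, 8.4]
finger_gap: 29.1
time: 23.8
tool_pos: [568.9, -225.4, 93.6]
tcp_rot: [180.0, -0.0, 1.4]
ft_force: [-5.0, 2.5, 10.2]
finger_gap: 29.6
```

The right foot is soft: only about 2.4 N pin force right before the flange seated, against 5–6 N on the other two. Back off slightly and look.

```bash
python3 -m crank '{"slide":[[0,0,-0.001],[0,0,0],[0,0,0],[0,0,0]],"twist":[0,0,0,0]}'
python3 -c "
from h import *
import cv2
s=st()
cv2.imwrite('pics/w10.png',viewer.snapshot('wrist')['img'][150:280,240:420,::-1].repeat(4,0).repeat(4,1)); st()"
```

```text
time: 24.2
tool_pos: [568.9, -225.4, 94.2]
tcp_rot: [180.0, -0.0, 1.4]
ft_force: [-4.5, 2.7, 7.7]
finger_gap: 29.4
t 24.20 tcp [ 568.9 -225.4   94.2] rpy [ 1.7998e+02 -3.0000e-02  1.3700e+00] F [-4.46  2.75  7.65] gap 29.4
t 24.25 tcp [ 568.9 -225.4   94.2] rpy [ 1.7998e+02 -3.0000e-02  1.3700e+00] F [-4.19  2.1   7.88] gap 29.2
```

View pics/w10.png

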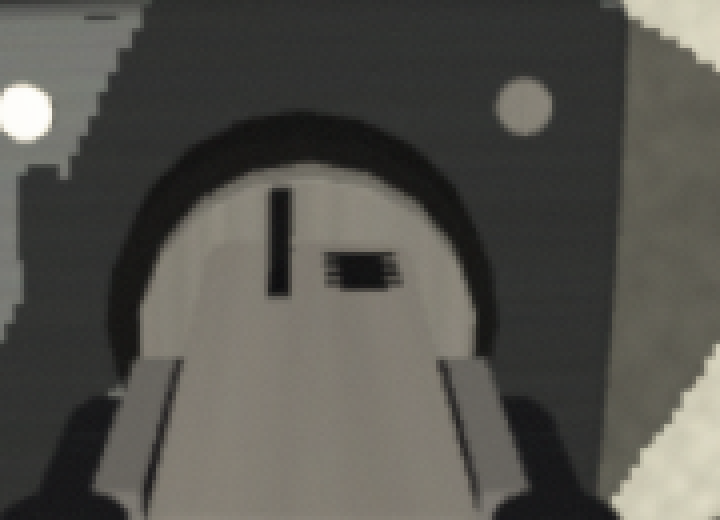

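The pointer bar starts at row 188, against 204 on the other feet, so the right foot is the soft one and the tester is centred on it. I'll relieve the hand force, then release.

```bash
python3 -m crank '{"slide":[[0,0,-0.001],[0,0,0],[0,0,0]],"twist":[0,0,0]}'
python3 -m crank '{"slide":[[0,0,-0.0005],[0,0,0],[0,0,0]],"twist":[0,0,0]}'
```

```text
time: 24.55
tool_pos: [568.8, -225.4, 94.6]
tcp_rot: [180.0, -0.0, 1.4]
ft_force: [-2.7, 2.1, 5.2]
finger_gap: 29.2
time: 24.85
tool_pos: [568.8, -225.4, 94.8]
tcp_rot: [180.0, -0.0, 1.4]
ft_force: [-1.3, -0.3, 5.5]
finger_gap: 29.4
```

```bash
python3 -m crank '{"slide":[[0,0,-0.001],[0,0,0],[0,0,0]],"twist":[0,0,0]}'
python3 -m crank '{"slide":[[0,0,-0.0005],[0,0,0],[0,0,0]],"twist":[0,0,0]}'
```

```text
time: 25.15
tool_pos: [568.7, -225.4, 95.6]
tcp_rot: [180.0, -0.0, 1.4]
ft_force: [0.1, -0.7, 1.6]
finger_gap: 29.2
time: 25.45
tool_pos: [568.6, -225.4, 96.0]
tcp_rot: [180.0, 0.0, 1.4]
ft_force: [-0.0, 0.3, -1.0]
finger_gap: 29.4
```

```bash
python3 -m crank '{"slide":[[0,0,0],[0,0,0],[0,0,0],[0,0,0],[0,0,0],[0,0,0]],"twist":[0,0,0,0,0,0]}' 0.45 20
python3 -m crank '{"slide":[[0,0,0],[0,0,0],[0,0,0],[0,0,0],[0,0,0],[0,0,0]],"twist":[0,0,0,0,0,0]}' 0
python3 -c "
from h import *
import cv2
s=st()
cv2.imwrite('pics/w11.png',viewer.snapshot('wrist')['img'][:,:,::-1])"
```

```text
time: 26.05
tool_pos: [568.6, -225.4, 96.3]
tcp_rot: [180.0, 0.0, 1.4]
ft_force: [0.8, 0.1, -0.7]
finger_gap: 46.8
time: 26.65
tool_pos: [568.6, -225.3, 96.3]
tcp_rot: [180.0, 0.0, 1.4]
ft_force: [-0.6, 0.5, 0.7]
finger_gap: 85.3
t 26.65 tcp [ 568.6 -225.3   96.3] rpy [180.     0.     1.36] F [-0.57  0.53  0.67] gap 85.3
```

View pics/w11.png

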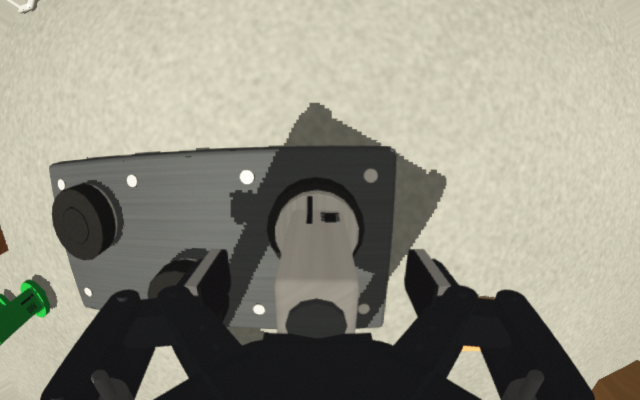

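The tester stands free between the open fingers. Withdraw straight up.

```bash
python3 -m crank '{"slide":[[0,0,-0.01],[0,0,-0.02],[0,0,-0.04],[0,0,-0.04],[0,0,-0.04],[0,0,0],[0,0,0]],"twist":[0,0,0,0,0,0,0]}'
python3 - <<'E'
from h import *
import cv2
s=st()
w=viewer.snapshot('wrist')['img'][:,:,::-1].copy()
cv2.imwrite("pics/w12.png",cv2.resize(w[110:260,230:410],None,fx=4,fy=4,interpolation=cv2.INTER_CUBIC))
t=viewer.snapshot('scene')['img'][:,:,::-1]; cv2.imwrite("pics/s12.png",cv2.resize(t[60:310,170:430],None,fx=2.4,fy=2.4))
E
```

```text
time: 27.4
tool_pos: [569.6, -225.8, 248.9]
tcp_rot: [179.9, -0.2, 1.4]
ft_force: [-0.5, 0.8, -0.9]
finger_gap: 85.8
t 27.40 tcp [ 569.6 -225.8  248.9] rpy [179.89  -0.21   1.36] F [-0.52  0.76 -0.88] gap 85.8
```

View pics/w12.png

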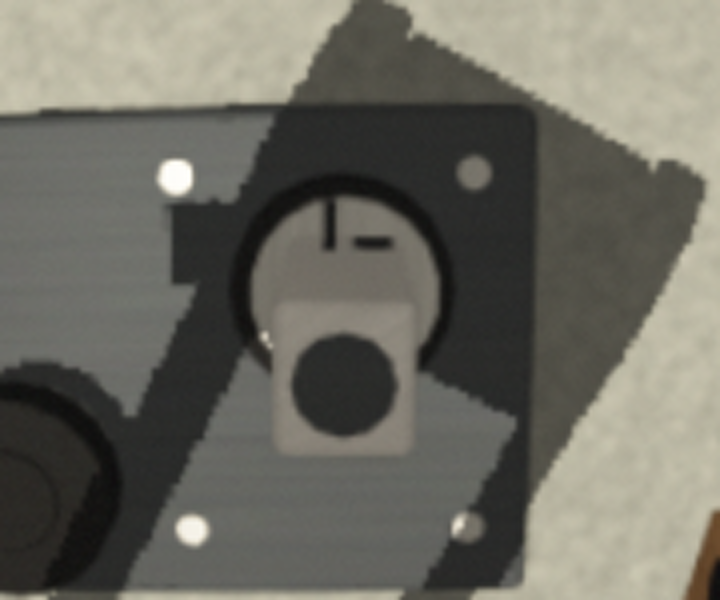

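View pics/s12.png

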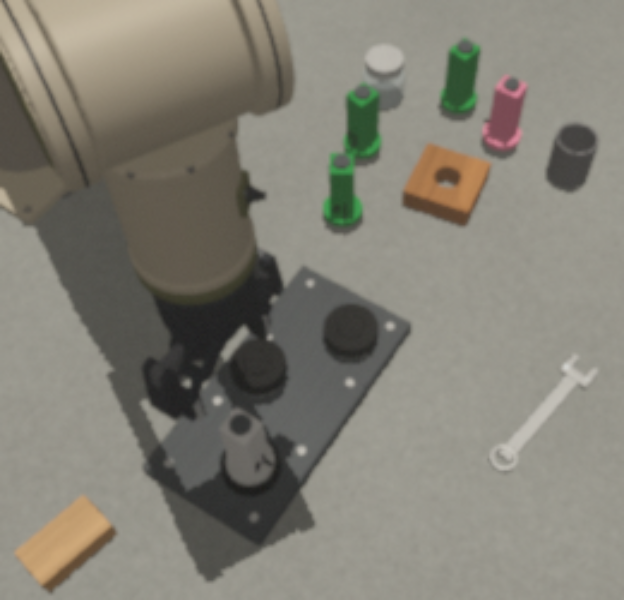

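Run:
```python
from h import *
s=st(0);f=lambda u,v:((u+.5)/4-.5+230,(v+.5)/4-.5+110)
print("cap",watz(s,f(344,385),54+99),"flange",watz(s,f(346,293),62),"foot",watz(s,f(343,287),53),watz(s,f(343,285),53))
```

```text
cap [ 566.10341097 -224.29315105  153.        ] flange [ 564.73369846 -224.37649247   62.        ] foot [ 564.43185703 -223.51901706   53.        ] [ 564.9979516  -223.50566851   53.        ]
```

Upright (cap and flange centres agree to about 1.5 mm over 91 mm) and within about 1–2 mm of the foot centre. The bystanders look unmoved. Handing in.

```bash
python3 -c "
from bench import hand_in
print(hand_in())"
```

```text
the job is handed in; nothing more can be done
None
```

I pressed the tester on the left, middle and right feet in that order. The right foot is the soft one, and I left the tester standing there by itself. The job was handed in at about 27.5 s, and the hand-in reported no verdict.

| Foot | Force just before the flange seated | Total force while seated | Pointer bar top (picture row) |
|---|---|---|---|
| Left | about 6.6 N | about 11 N | 204 |
| Middle | about 5–6.5 N | about 10 N | 204 |
| Right (soft) | about 2.4 N | about 12.5 N after backing off | 188 |

**Hardest press:** on the right foot I briefly overshot to about 15 N total at the wrist. I estimate about 13 N of that was on the flange, under the 20 N limit. The wrist force is noisy by about 0.7 N, and I split pin from flange force by estimate.

**Final checks:** the flange is within about 2 mm of the foot centre. Cap and flange centres agree to 1.5 mm over 91 mm, so the tilt is about 0.015 rad. The gripper is open and clear above the tester, and the bystanders look unmoved in the scene picture.

**Disagreements:**
- The first two-camera height estimates for the left and right feet came out too low. Adding the wrist camera corrected those two.
- The combined estimate for the middle foot was about 4 mm high compared with where the flange actually seated.
- While pressing on the left foot, the picture put the tester 2–3.5 mm off centre, inside the 10 mm limit.

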